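Hold a porcelain test piece in the light meter's beam

TASK

Lift the square-windowed porcelain test piece up and off its hook on the rack, gripping it by its two bare clay side edges only and never touching its glazed faces or its loop, and hold it upright, square across the light meter's beam with the centre of its window on the beam line, in the middle of the gap between the two lenses. Finish while holding it still there in the air: do not put it down or let go, let neither it nor the robot touch the meter, and leave the other hanging pieces and everything else on the table where they are.

Things in the scene. Friction and masses are not known exactly. Their poses are not given: they have to be found in the camera images.
- tile_window (a point): Centre of the test piece's block and window: 44 mm wide (its y), 48 high (z), loop above. Window: the middle 32 mm of the width, full height, pale glazed porcelain 16 thick, faces looking along +x and -x. Each side of it a bare clay rail, 6 wide, 14 thick, 48 high; their outer faces at y = +/-22 are the side edges to grip. About 85 g. Hangs on any of three hooks, x parallel to the rack's x.
- tile_loop (a point): Underside of the crossbar of the test piece's clay loop, where it rests on the hook: 46 mm above the window centre. The loop is 30 mm wide, 12 thick, reaching 7 mm above this point; the opening below this point is 20 mm wide and 22 mm high, and the hook rod passes through it along the piece's x.
- rack: Steel rack; origin under the centre of its foot (90 by 320 mm). Posts at y = +/-140 mm carry a level 16 mm bar along y, axis 167 mm up. Three level hook rods, 6 mm thick, upper side 170 mm up, point to the rack's -x at y = -120, 0, +120, end in upturned tips at x = -119 that rise 7 mm above the rod. Pieces hang at x = -85. Raise a piece 8 to 15 mm, then draw it out along -x past the tip.
- beam (a point): Middle of the meter's beam, mid-gap, 125 mm above the table. The level beam runs along this frame's y between two black lens barrels (34 mm across, front faces at y = +/-38 mm); behind them white housings, 75 mm along x, y = 50 to 105 either side, tops 155 mm up. The gap is open above and to both x sides. The piece's x (either way round) goes along this y, its window centre here.
- meter: The fixed light meter, not to be touched: grey base 110 (x) by 215 (y) mm, 22 high, with the two housings on it. Origin under its centre on the table; axes parallel to the beam point's, which is 125 mm straight above.
- disc_center (a point): Leave where it hangs: a round glazed pendant, 54 mm across and 12 mm thick, with the same loop, on another hook; this point is the disc's centre.
- strip_center (a point): Leave where it hangs: a narrow clay test strip with a pale glazed foot, 30 mm wide, 80 mm high and 12 mm thick, with the same loop, on another hook; this point is the centre of the strip.
- bowl_a: Bystander: grey-brown clay bowl, 100 mm across, 38 mm high, below the hooks; origin under its centre.
- bowl_b: Bystander: grey-brown clay bowl, 110 mm across, 42 mm high, in front; origin under its centre.
- mug: Bystander: grey-brown clay mug, 76 mm across, 85 mm high; origin under its centre.
- puck: Bystander: aluminium disc, 44 mm across, 22 mm high, beside the meter; origin under its centre.
- jar: Bystander: pale jar with lid, 68 mm across, 85 mm high; origin under its centre.
- spoon: Bystander: wooden spoon 190 mm long, lying flat.
- rib: Bystander: flat wooden shaping rib, 110 by 55 by 10 mm, lying flat.
Things that resemble listed ones, but are neither listed nor needed, are in the scene too. Leave any blue, red or turquoise look-alike of the part that bears tile_window alone.

How it is judged:
By the outcome, as a careful person would: the job done as asked, in the order asked, and still so for the second after the job is handed in, while the arm keeps its last pose, push and grip.
It also fails if it takes over 42 s, if anything falls off the work surface, if the arm or the gripper's body presses on something with over 40 N, if the wrist force passes 120 N, or if a joint passes its speed limit or range.

ROBOT

A 6-joint arm with a two-finger parallel gripper is mounted at the origin on the work surface. World frame = base frame: x ahead of the robot, y to its left, z up, the work surface at z = 0. Lengths are in m, angles in rad, forces in N, time in s.
With the tool pointing down it reaches from about 0.375 to 0.975 m from the base axis. Payload 3.8 kg.
Tool frame: the origin (TCP) lies midway between the tips of the shut fingers; the grasp point (between the pads) lies 19 mm behind it; x points along the fingers, z is the direction in which the jaws open and shut, and the axes are right-handed (so a half turn about x gives the same grasp; the last joint's range is limited). The gripper opens to 85 mm and grips with 20 to 120 N. Pads are 22 mm wide; open, the fingers measure 114 mm over their backs; the gripper's body (76 mm by 85 mm) begins 54 mm behind the grasp point. The pads swing forward as they close: fully open they stand 13 mm farther back than shut.
Start: joints at [-1.245, 0.264, 1.604, -0, 1.274, -0.037], TCP at [0.24, -0.631, 0.231] pointing down, gripper open.
Joint ranges: [-2.63, 2.63], [-0.94, 2.18], [0.31, 2.57], [-1.31, 4.45], [0, 2.66], [-2.55, 2.55]. Speed limits (rad/s): [2.57, 2.57, 3.14, 3.14, 3.14, 3.14].

INTERFACE

Orientations are given as a rotation vector (axis times angle).
In Python, from workcell import * gives the robot as it stands. The module is installed in compiled form; this text tells all that it offers.
- The arm moves only by the tool carry_out, never from a script. Its arguments are lists of equal length, an entry for each row: "offset": the shift along the tool's x, y, z in cm, a list of three; "delta_rot": the turn, a rotation vector about the tool's x, y, z in degrees, a list of three. A call has exactly 5 rows; each row shifts and turns the commanded pose from where the row before left it, along the tool's axes as they then stand; what a row does not reach is not made up. A row lasts 1/12 s, in which the tool goes at most 41.7 mm and 7.16 degrees, less where a joint would pass 70% of its speed; a pose out of reach is approached as far as the arm can. A call is refused whole if a number of a shift passes 4.17 or a number of a turn 7.16, either way. A call with a gripper value outside its range is refused whole. "fingers" is the opening, from -1 (shut) to 1 (fully open), set as the call begins (left out, the last holds). The fingers move at their own pace and stop on an object; "newtons" is the grip in N (left out, the last holds). Time passes only in rows, so rows that do not move let the fingers close, or fill a call up. It gives the time, the measured TCP pose, the force and the opening at its end, in the units of the state.
- read_state(): the state, without advancing time (a new reading comes with each control period).
- read_camera(name): name is "scene" or "top" or "wrist"; returns (picture, depth): 384x512x3 uint8, red, green, blue; 384x512 float32, m along the optical axis (not along the pixel's ray), 0 where there is no reading.
- get_calibration(name): a dict with "fx", "fy", "cx", "cy" (pixels), "distortion" ([k1, k2, p1, p2, k3] as OpenCV has them; the pictures are not rectified), "R" (3x3) and "t" (3): a world point X has camera coordinates R X + t; the wrist camera has in their place "mount" (4x4, takes a point from camera to tool coordinates, whose origin is the TCP and whose axes are the tool frame's). Camera axes: x right, y down, z forward; pixel columns grow to the right and rows downward; lengths in m; the calibration is good to about 2 mm. A picture is of the moment at which its call begins: read the wrist's pose just before it. get_calibration takes no time and is no camera call.
- finish_job(): hands the job in, once; it reports no verdict.
The state is a dict: "time": time; "q": joint angles; "joint_vel": joint speeds; "joint_torque": joint torques, N m; "tool_pos": TCP position; "tcp_rot": TCP orientation; "wrist_force": force on the tool from outside, world axes, zero at the start; "torque": the same for the moment, N m; "width": opening from 0.0 (shut) to 1.0 (fully open).
Only numpy, scipy, OpenCV 4.12 (cv2) and the standard library are available. Lean on these libraries where they do the work, as an engineer would, in place of code of your own. Each camera call takes 0.05 s, during which the arm holds its last target. There are 200 camera calls.

## Working session

There is one attempt and no reset: what is moved stays moved. The work goes in short steps, Python scripts to look and compute and a tool call to move; the robot and the scene stay as the last step left them, time stands still between calls to the robot, and variables do not carry over. Pictures are saved under pics/ and viewed, about 8 in all and at most 12, crops included, and the job is handed in when it is done.

Besides the shell and the picture viewer there is one more tool, called as name(argument=value, ...), one argument or row to a line, values as JSON. carry_out: Moves the arm, as the interface text tells. Its arguments: {"type":"object","properties":{"offset":{"type":"array"},"delta_rot":{"type":"array"},"fingers":{"type":"number"},"newtons":{"type":"number"}},"required":["offset","delta_rot"]}

```bash
mkdir -p pics
python3 - <<'E'
from workcell import *
import cv2,numpy as np
for n in("scene","top"):
    p,d=read_camera(n); cv2.imwrite(f"pics/{n}0.png",p[:,:,::-1]); np.savez(f"{n}0.npz",p=p,d=d)
    c=get_calibration(n); print(n,{k:np.round(v,4).tolist() for k,v in c.items()})
print(np.round(get_calibration("wrist")["mount"],4).tolist())
print(read_state())
a=cv2.imread("pics/scene0.png");b=cv2.imread("pics/top0.png")
E
```

```text
scene {'fx': 399.6436, 'fy': 399.6436, 'cx': 255.8975, 'cy': 194.4227, 'distortion': [-0.0852, 0.0, 0.0, 0.0, 0.0], 'R': [[0.4524, 0.8916, -0.0187], [0.6235, -0.3312, -0.7082], [-0.6377, 0.3087, -0.7058]], 't': [-0.3036, -0.2488, 1.368]}
top {'fx': 421.514, 'fy': 421.514, 'cx': 250.8515, 'cy': 190.2017, 'distortion': [-0.0933, 0.0, 0.0, 0.0, 0.0], 'R': [[0.0163, -0.9999, 0.0008], [-0.9907, -0.0163, -0.1352], [0.1352, 0.0014, -0.9908]], 't': [0.0715, 0.5384, 1.085]}
[[-0.0003, -0.3162, 0.9487, -0.1429], [-0.0002, -0.9487, -0.3162, 0.0816], [1.0, -0.0003, 0.0002, 0.0008], [0.0, 0.0, 0.0, 1.0]]
{'time': 0.1, 'q': array([-1.24490535e+00,  2.64677194e-01,  1.60529447e+00,  4.05023391e-06,
        1.27369579e+00, -3.68852733e-02]), 'joint_vel': array([ 2.77857392e-05, -1.64131936e-03, -4.21194852e-03,  1.31129209e-03,
        1.88146863e-03, -2.12673767e-04]), 'joint_torque': array([ 5.44725044e-04, -5.16706288e+01, -3.68588698e+01, -1.15516352e-05,
        6.27605041e-03,  1.46193764e-05]), 'tool_pos': array([ 0.23932684, -0.63041338,  0.23005614]), 'tcp_rot': array([ 0.93920313,  1.36096654, -0.93714877]), 'wrist_force': array([ 0.98885033, -0.54105821,  0.00636959]), 'torque': array([-0.01998917,  0.04739654, -0.00501544]), 'width': 1.0030353400153273}
```

View pics/scene0.png

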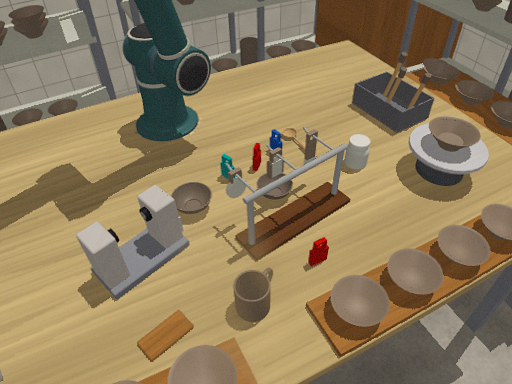

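View pics/top0.png

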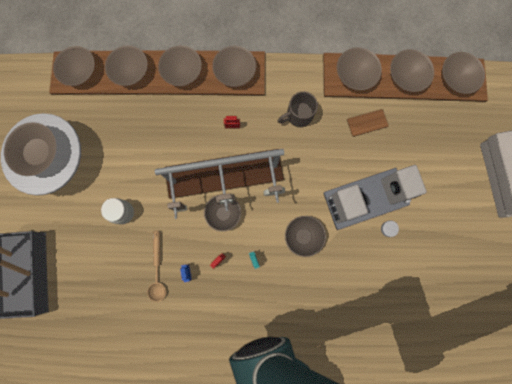

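Run:
```python
import cv2,numpy as np
a=cv2.imread("pics/scene0.png")[115:225,205:355];b=cv2.imread("pics/top0.png")[145:245,150:290]
a=cv2.resize(a,(780,572),interpolation=3)[:, :];cv2.imwrite("pics/c1.png",cv2.resize(a,(520,380)))
b=cv2.resize(b,(560,400),interpolation=3);cv2.imwrite("pics/c2.png",b)
A=cv2.resize(a,(400,293));B=cv2.resize(b,(400,293));cv2.imwrite("pics/c12.png",np.hstack([cv2.resize(a,(400,300)),cv2.resize(b,(400,300))]))
a=cv2.imread("pics/scene0.png")[115:225,205:355];b=cv2.imread("pics/top0.png")[145:245,150:290]
cv2.imwrite("pics/c12.png",np.vstack([cv2.resize(a,(420,300),interpolation=3),cv2.resize(b,(420,300),interpolation=3)]))
```

```text
(no output)
```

View pics/c12.png

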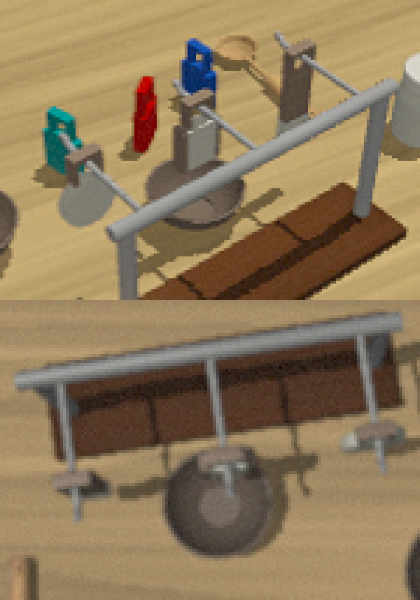

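```bash
cat > h.py <<'E'
from workcell import *
import cv2,numpy as np
from scipy.spatial.transform import Rotation as Rn
def cam(n,st=None):
    c=get_calibration(n);K=np.array([[c["fx"],0,c["cx"]],[0,c["fy"],c["cy"]],[0,0,1]]);D=np.array(c["distortion"])
    if n=="wrist":
        M=np.array(c["mount"]);Rt=Rn.from_rotvec(st["tcp_rot"]).as_matrix()
        R=Rt@M[:3,:3];o=Rt@M[:3,3]+np.array(st["tool_pos"])      # cam->world
    else: R=np.array(c["R"]).T;o=-R@np.array(c["t"])
    return K,D,R,o
def rays(uv,C):
    K,D,R,o=C;n=cv2.undistortPoints(np.float64(uv).reshape(-1,1,2),K,D)[:,0];return np.c_[n,np.ones(len(n))]@R.T,o
def onplane(uv,C,z):
    r,o=rays(uv,C);return o+r*((z-o[2])/r[:,2])[:,None]
def cloud(d,C):
    v,u=np.mgrid[:d.shape[0],:d.shape[1]];r,o=rays(np.c_[u.ravel(),v.ravel()],C)
    P=(o+r*d.reshape(-1,1)).reshape(*d.shape,3);P[d==0]=np.nan;return P
def proj(X,C):
    K,D,R,o=C;return cv2.projectPoints((np.atleast_2d(X)-o)@R,np.zeros(3),np.zeros(3),K,D)[0][:,0]
E
python3 - <<'E'
from h import *
np.set_printoptions(precision=4,suppress=True)
C=cam("top");z=np.load("top0.npz");P=cloud(z["d"],C)
print("table",np.nanmedian(P[250:300,60:140,2]))
s=lambda x,y:np.array([150+x/3,145+(y-300)/3])
print("bar",onplane([s(15,380),s(402,320)],C,.167))
print("rods",onplane([s(62,385),s(78,518),s(210,360),s(230,497),s(360,335),s(382,470)],C,.167))
print("loops",onplane([s(75,480),s(222,455),s(376,430)],C,.177))
m=np.zeros(z["d"].shape,bool);m[150:240,310:430]=1
m&=(abs(P[...,2]-.155)<.012)
n,l,st,ce=cv2.connectedComponentsWithStats(m.astype(np.uint8))
for i in range(1,n):
    if st[i,4]>30:
        q=P[l==i];print(st[i],np.nanmedian(q[:,2]),cv2.minAreaRect(np.float32(q[:,:2]*1000)))
m=np.zeros(z["d"].shape,bool);m[150:240,310:430]=1;m&=abs(P[...,2]-.022)<.009
q=P[m];print("base",cv2.minAreaRect(np.float32(q[:,:2]*1000)))
m=np.zeros(z["d"].shape,bool);m[140:220,150:300]=1;m&=abs(P[...,2]-.175)<.012
q=P[m];print("rack top pts",len(q))
Cs=cam("scene");zs=np.load("scene0.npz");Ps=cloud(zs["d"],Cs)
print("tile",Ps[158:170:4,268:280:4].reshape(-1,3))
E
```

```text
table -0.0011172600395779053
bar [[0.5601 0.3084 0.167 ]
 [0.6133 0.0027 0.167 ]]
rods [[0.5566 0.2707 0.167 ]
 [0.4518 0.2538 0.167 ]
 [0.5784 0.1542 0.167 ]
 [0.4703 0.1358 0.167 ]
 [0.6005 0.0359 0.167 ]
 [0.4933 0.0177 0.167 ]]
loops [[0.4805 0.2555 0.177 ]
 [0.5019 0.1422 0.177 ]
 [0.5233 0.0232 0.177 ]]
[396 165  30  35 707] 0.1544620621243019 ((548.8019409179688, -307.4060363769531), (75.25530242919922, 57.55087661743164), 18.64497947692871)
[337 185  30  36 733] 0.15418647657300455 ((497.2737731933594, -163.47647094726562), (74.9075927734375, 59.08968734741211), 18.683433532714844)
base ((483.53265380859375, -214.3314971923828), (174.8841094970703, 279.6017150878906), 18.444364547729492)
rack top pts 1386
tile [[0.3348 0.2121 0.0013]
 [0.5093 0.1293 0.1615]
 [0.5012 0.1452 0.1493]
 [0.5059 0.1202 0.1498]
 [0.5104 0.1289 0.1498]
 [0.5111 0.1397 0.146 ]
 [0.5066 0.1199 0.1376]
 [0.5134 0.1274 0.1397]
 [0.5106 0.1403 0.1324]]
```

```bash
cat >> h.py <<'E'
def plan(pos,yaw=None,R=None,n=5):
    """tool down, tool y toward -(cos yaw,sin yaw)"""
    s=read_state();R0=Rn.from_rotvec(s["tcp_rot"]);p0=np.array(s["tool_pos"])
    if R is None:
        x=np.array([0,0,-1.]);y=-np.array([np.cos(yaw),np.sin(yaw),0]);R=np.c_[x,y,np.cross(x,y)]
    Rt=Rn.from_matrix(R);rv=(R0.inv()*Rt).as_rotvec(degrees=True);d=np.asarray(pos)-p0
    print("t",s["time"],"pos",p0.round(4),"turn deg",rv.round(2),"cm in cur axes",(R0.inv().apply(d)*100).round(2),"in target axes",(Rt.inv().apply(d)*100).round(2),"F",np.round(s["wrist_force"],1),"w",round(s["width"],3))
E
python3 - <<'E'
from h import *
s=read_state();print(Rn.from_rotvec(s["tcp_rot"]).as_matrix().round(3))
plan([.50,.138,.27],np.radians(9.7));plan([.50,.138,.27],np.radians(9.7)+np.pi)
E
```

```text
[[-0.001  0.935  0.355]
 [ 0.002  0.355 -0.935]
 [-1.     0.    -0.002]]
t 0.1 pos [ 0.2393 -0.6304  0.2301] turn deg [-1.6891e+02 -1.0000e-02 -1.8000e-01] cm in cur axes [ -3.86  51.64 -62.6 ] in target axes [ -3.99 -38.64  71.35] F [ 1.  -0.5  0. ] w 1.003
t 0.1 pos [ 0.2393 -0.6304  0.2301] turn deg [ 1.109e+01 -1.200e-01  1.000e-02] cm in cur axes [ -3.86  51.64 -62.6 ] in target axes [ -3.99  38.64 -71.35] F [ 1.  -0.5  0. ] w 1.003
```

carry_out(
  offset=[
    [-2, 0, 0],
    [-2, 0, 0],
    [0, 1.84, -3.4],
    [0, 1.84, -3.4],
    [0, 1.84, -3.4],
  ],
  delta_rot=[
    [5.6, 0, 0],
    [5.5, 0, 0],
    [0, 0, 0],
    [0, 0, 0],
    [0, 0, 0],
  ],
  fingers=1,
)

```text
time: 0.52
tool_pos: [0.2767, -0.5203, 0.2709]
tcp_rot: [1.085, 1.284, -1.085]
wrist_force: [0.6, -0.0, -0.0]
width: 0.997
```

carry_out(
  offset=[
    [0, 1.84, -3.4],
    [0, 1.84, -3.4],
    [0, 1.84, -3.4],
    [0, 1.84, -3.4],
    [0, 1.84, -3.4],
  ],
  delta_rot=[
    [0, 0, 0],
    [0, 0, 0],
    [0, 0, 0],
    [0, 0, 0],
    [0, 0, 0],
  ],
)

```text
time: 0.93
tool_pos: [0.3388, -0.3361, 0.2708]
tcp_rot: [1.084, 1.285, -1.084]
wrist_force: [-0.1, -1.1, 0.9]
width: 1.001
```

carry_out(
  offset=[
    [0, 1.84, -3.4],
    [0, 1.84, -3.4],
    [0, 1.84, -3.4],
    [0, 1.84, -3.4],
    [0, 1.84, -3.4],
  ],
  delta_rot=[
    [0, 0, 0],
    [0, 0, 0],
    [0, 0, 0],
    [0, 0, 0],
    [0, 0, 0],
  ],
)

```text
time: 1.35
tool_pos: [0.4008, -0.1532, 0.271]
tcp_rot: [1.084, 1.284, -1.084]
wrist_force: [0.7, -0.3, -0.4]
width: 0.995
```

carry_out(
  offset=[
    [0, 1.84, -3.4],
    [0, 1.84, -3.4],
    [0, 1.84, -3.4],
    [0, 1.84, -3.4],
    [0, 1.84, -3.4],
  ],
  delta_rot=[
    [0, 0, 0],
    [0, 0, 0],
    [0, 0, 0],
    [0, 0, 0],
    [0, 0, 0],
  ],
)

```text
time: 1.77
tool_pos: [0.4629, 0.0299, 0.271]
tcp_rot: [1.083, 1.285, -1.084]
wrist_force: [0.5, -0.6, 0.1]
width: 0.997
```

carry_out(
  offset=[
    [0, 1.84, -3.4],
    [0, 1.84, -3.4],
    [0, 1.84, -3.4],
    [0, 0, 0],
    [0, 0, 0],
  ],
  delta_rot=[
    [0, 0, 0],
    [0, 0, 0],
    [0, 0, 0],
    [0, 0, 0],
    [0, 0, 0],
  ],
)

```text
time: 2.18
tool_pos: [0.5001, 0.1395, 0.2705]
tcp_rot: [1.08, 1.287, -1.082]
wrist_force: [-0.1, -0.6, -1.1]
width: 0.998
```

Run:
```python
from h import *
s=read_state();p,d=read_camera("wrist");np.savez("w1.npz",p=p,d=d,pos=s["tool_pos"],rot=s["tcp_rot"])
cv2.imwrite("pics/w1.png",p[:,:,::-1]);plan([.50,.138,.27],np.radians(189.7))
```

```text
t 2.2333 pos [0.4998 0.1382 0.2705] turn deg [0.11 0.04 0.11] cm in cur axes [0.05 0.02 0.02] in target axes [0.05 0.02 0.02] F [-0.2 -0.5 -0.9] w 0.995
```

View pics/w1.png

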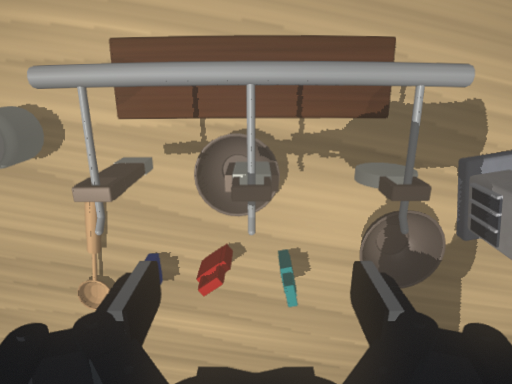

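Run:
```python
from h import *
np.set_printoptions(precision=4,suppress=True)
f=np.load("w1.npz");C=cam("wrist",dict(tool_pos=f["pos"],tcp_rot=f["rot"]));P=cloud(f["d"],C)
a=np.radians(9.7);ex=np.array([np.cos(a),np.sin(a)]);ey=np.array([-ex[1],ex[0]])
sub=P[150:215,215:290];
for lo,hi in((.17,.185),(.140,.154)):
    q=sub[(sub[...,2]>lo)&(sub[...,2]<hi)]
    print(lo,len(q),np.median(q[:,2]),cv2.minAreaRect(np.float32(q[:,:2]*1000)),"x",np.percentile(q[:,:2]@ex,[1,50,99]),"y",np.percentile(q[:,:2]@ey,[1,50,99]))
# bar
q=P[55:95,25:480].reshape(-1,3);q=q[(q[:,2]>.16)&(q[:,2]<.19)];print("bar",cv2.minAreaRect(np.float32(q[:,:2]*1000)),q[:,2].max())
print("rod edge ends mid",onplane([[251,90],[252,225]],C,.17), "frames: ", ex@[.5,.138], ey@[.5,.138])
im=cv2.resize(f["p"][140:220,200:300,::-1],None,fx=6,fy=6,interpolation=cv2.INTER_CUBIC);cv2.imwrite("pics/w1c.png",im)
```

```text
0.17 810 0.1767277949957651 ((510.6215515136719, 143.83221435546875), (37.284427642822266, 35.587528228759766), 52.27611541748047) x [0.5048 0.5235 0.5493] y [0.0408 0.0555 0.0697]
0.14 580 0.14791766052882568 ((505.6374206542969, 142.6817169189453), (15.256799697875977, 43.96908187866211), 10.868768692016602) x [0.5151 0.526  0.5299] y [0.0336 0.0518 0.0772]
bar ((585.206298828125, 156.90408325195312), (22.113271713256836, 309.7730712890625), 10.016463279724121) 0.17764579014298132
rod edge ends mid [[0.5771 0.155  0.17  ]
 [0.4772 0.1372 0.17  ]] frames:  0.5161032689243972 0.0517823889517605
```

View pics/w1c.png

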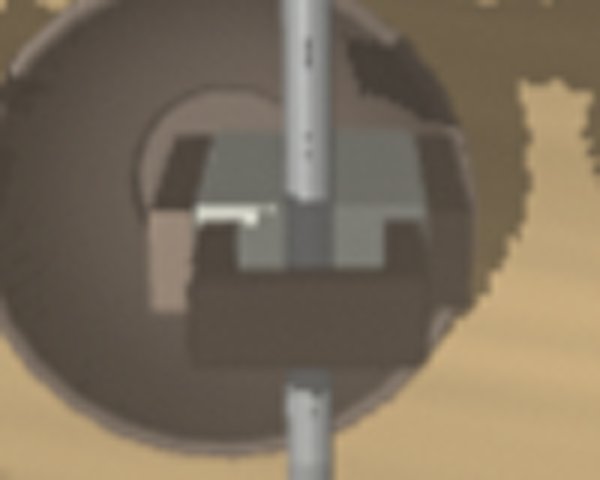

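Run:
```python
from h import *
f=np.load("w1.npz");C=cam("wrist",dict(tool_pos=f["pos"],tcp_rot=f["rot"]))
a=np.radians(9.7);E=np.array([[np.cos(a),np.sin(a)],[-np.sin(a),np.cos(a)]])
for uv in([251.5,192.8],[231.5,185],[271.3,185],[231.5,201],[271.3,201]): 
    q=onplane([uv],C,.177)[0];print(uv,q.round(4),(E@q[:2]).round(4))
t=E.T@[.5215,.0554];print(t)
plan([*t,.185],np.radians(190.1)); plan([*t,.112],np.radians(190.1))
```

```text
[251.5, 192.8] [0.5056 0.1424 0.177 ] [0.5223 0.0552]
[231.5, 185] [0.509  0.1578 0.177 ] [0.5283 0.0698]
[271.3, 185] [0.514  0.1291 0.177 ] [0.5284 0.0407]
[231.5, 201] [0.4967 0.1559 0.177 ] [0.5159 0.07  ]
[271.3, 201] [0.5018 0.1268 0.177 ] [0.516  0.0404]
[0.50471005 0.14247518]
t 2.2333 pos [0.4998 0.1382 0.2705] turn deg [-0.29  0.04  0.11] cm in cur axes [ 8.55  0.57 -0.35] in target axes [ 8.55  0.56 -0.34] F [-0.2 -0.5 -0.9] w 0.995
t 2.2333 pos [0.4998 0.1382 0.2705] turn deg [-0.29  0.04  0.11] cm in cur axes [15.85  0.59 -0.35] in target axes [15.85  0.56 -0.34] F [-0.2 -0.5 -0.9] w 0.995
```

carry_out(
  offset=[
    [1, 0.62, -0.34],
    [2, 0, 0],
    [2.5, 0, 0],
    [2.5, 0, 0],
    [2, 0, 0],
  ],
  delta_rot=[
    [-0.4, 0, 0],
    [0, 0, 0],
    [0, 0, 0],
    [0, 0, 0],
    [0, 0, 0],
  ],
)

```text
time: 2.65
tool_pos: [0.5049, 0.1404, 0.1688]
tcp_rot: [1.079, 1.287, -1.082]
wrist_force: [0.6, -0.6, -0.6]
width: 0.997
```

carry_out(
  offset=[
    [2, 0, 0],
    [2, 0, 0],
    [1.2, 0, 0],
    [0.6, 0, 0],
    [0, 0, 0],
  ],
  delta_rot=[
    [0, 0, 0],
    [0, 0, 0],
    [0, 0, 0],
    [0, 0, 0],
    [0, 0, 0],
  ],
)

```text
time: 3.07
tool_pos: [0.5046, 0.141, 0.1115]
tcp_rot: [1.078, 1.289, -1.082]
wrist_force: [0.3, 0.2, -0.4]
width: 0.999
```

Run:
```python
from h import *
s=read_state();p,d=read_camera("wrist");np.savez("w2.npz",p=p,d=d,pos=s["tool_pos"],rot=s["tcp_rot"])
cv2.imwrite("pics/w2.png",p[:,:,::-1]);plan([.505,.1425,.112],np.radians(190.1))
```

```text
t 3.1167 pos [0.5056 0.1415 0.1129] turn deg [-0.07  0.    0.05] cm in cur axes [ 0.09 -0.04 -0.11] in target axes [ 0.09 -0.04 -0.11] F [-0.3 -0.7  0.4] w 1.0
```

View pics/w2.png

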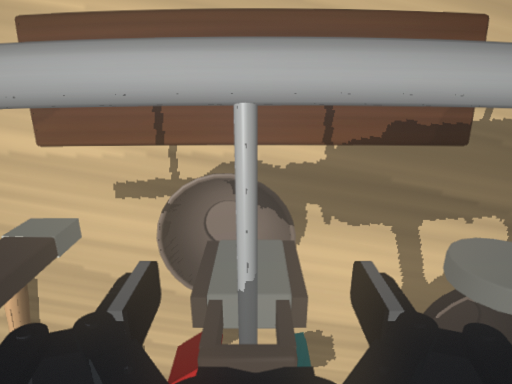

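carry_out(
  offset=[
    [0, 0, -0.2],
    [0, 0, 0],
    [0, 0, 0],
    [0, 0, 0],
    [0, 0, 0],
  ],
  delta_rot=[
    [0, 0, 0],
    [0, 0, 0],
    [0, 0, 0],
    [0, 0, 0],
    [0, 0, 0],
  ],
  fingers=-1,
  newtons=35,
)

```text
time: 3.53
tool_pos: [0.5064, 0.1446, 0.1146]
tcp_rot: [1.08, 1.286, -1.077]
wrist_force: [-1.1, 0.4, 4.6]
width: 0.51
```

carry_out(
  offset=[
    [0, 0, 0],
    [0, 0, 0],
    [0, 0, 0],
    [0, 0, 0],
    [0, 0, 0],
  ],
  delta_rot=[
    [0, 0, 0],
    [0, 0, 0],
    [0, 0, 0],
    [0, 0, 0],
    [0, 0, 0],
  ],
)

```text
time: 3.95
tool_pos: [0.5063, 0.1446, 0.1145]
tcp_rot: [1.08, 1.286, -1.077]
wrist_force: [-0.3, 0.4, 6.9]
width: 0.512
```

Run:
```python
from h import *
s=read_state();p,d=read_camera("wrist");np.savez("w3.npz",p=p,d=d,pos=s["tool_pos"],rot=s["tcp_rot"])
q=read_camera("scene")[0]
im=np.vstack([p[200:,90:420,::-1],cv2.resize(q[125:215,225:335,::-1],(330,270),interpolation=2)]);cv2.imwrite("pics/w3.png",im);plan([.505,.1425,.112],np.radians(190.1))
```

```text
t 4.05 pos [0.5064 0.1446 0.1145] turn deg [-0.01 -0.02 -0.12] cm in cur axes [ 0.25 -0.17  0.18] in target axes [ 0.25 -0.17  0.18] F [-1.2  1.3  5.9] w 0.509
```

View pics/w3.png

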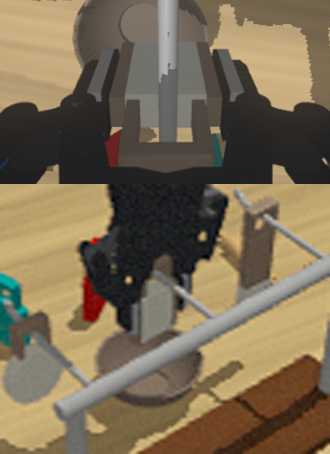

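carry_out(
  offset=[
    [-0.3, 0, 0],
    [-0.4, 0, 0],
    [-0.4, 0, 0],
    [-0.3, 0, 0],
    [0, 0, 0],
  ],
  delta_rot=[
    [0, 0, 0],
    [0, 0, 0],
    [0, 0, 0],
    [0, 0, 0],
    [0, 0, 0],
  ],
)

```text
time: 4.47
tool_pos: [0.5059, 0.1442, 0.128]
tcp_rot: [1.079, 1.287, -1.078]
wrist_force: [1.0, 0.2, -0.7]
width: 0.505
```

Run:
```python
from h import *
plan([.505,.1425,.1265],np.radians(190.1))
```

```text
t 4.4667 pos [0.5059 0.1442 0.128 ] turn deg [-0.01  0.   -0.06] cm in cur axes [ 0.15 -0.12  0.15] in target axes [ 0.15 -0.12  0.15] F [ 1.   0.2 -0.7] w 0.505
```

carry_out(
  offset=[
    [0.2, 0, 0],
    [0, -1, 0],
    [0, -1.5, 0],
    [0, -1.5, 0],
    [0, -1.5, 0],
  ],
  delta_rot=[
    [0, 0, 0],
    [0, 0, 0],
    [0, 0, 0],
    [0, 0, 0],
    [0, 0, 0],
  ],
)

```text
time: 4.88
tool_pos: [0.4495, 0.1341, 0.1245]
tcp_rot: [1.077, 1.288, -1.08]
wrist_force: [0.1, -0.0, -0.2]
width: 0.508
```

carry_out(
  offset=[
    [0, -1.5, 0],
    [0, -1.5, 0],
    [0, -1, 0],
    [-1, 0, 0],
    [-2, 0, 0],
  ],
  delta_rot=[
    [0, 0, 0],
    [0, 0, 0],
    [0, 0, 0],
    [0, 0, 0],
    [0, 0, 0],
  ],
)

```text
time: 5.3
tool_pos: [0.4091, 0.1268, 0.1534]
tcp_rot: [1.075, 1.291, -1.083]
wrist_force: [0.8, 0.3, -0.1]
width: 0.508
```

carry_out(
  offset=[
    [-3, 0, 0],
    [-3, 0, 0],
    [-2, 0, 0],
    [-1, 0, 0],
    [0, 0, 0],
  ],
  delta_rot=[
    [0, 0, 0],
    [0, 0, 0],
    [0, 0, 0],
    [0, 0, 0],
    [0, 0, 0],
  ],
)

```text
time: 5.72
tool_pos: [0.4142, 0.128, 0.2489]
tcp_rot: [1.082, 1.283, -1.073]
wrist_force: [-0.9, -0.6, -0.4]
width: 0.511
```

Run:
```python
from h import *
np.set_printoptions(precision=4,suppress=True)
s=read_state();p,d=read_camera("wrist");np.savez("w4.npz",p=p,d=d,pos=s["tool_pos"],rot=s["tcp_rot"])
q,dq=read_camera("scene");np.savez("s4.npz",p=q,d=dq)
im=np.vstack([p[:,:,::-1][150:,60:450],cv2.resize(q[80:220,200:360,::-1],(390,341),interpolation=2)]);cv2.imwrite("pics/w4.png",im)
plan([.523,-.2354,.25],np.radians(109.3));plan([.523,-.2354,.25],np.radians(-70.7))
print(s["q"])
```

```text
t 5.8167 pos [0.4119 0.1275 0.2449] turn deg [80.79  0.01  0.01] cm in cur axes [-0.51  4.58 37.67] in target axes [-0.51 37.92  1.51] F [-0.4 -0.9 -1.1] w 0.51
t 5.8167 pos [0.4119 0.1275 0.2449] turn deg [-99.21  -0.01   0.01] cm in cur axes [-0.51  4.58 37.67] in target axes [ -0.51 -37.92  -1.51] F [-0.4 -0.9 -1.1] w 0.51
[ 0.2423 -0.2249  2.0693 -0.      1.2906  1.6371]
```

View pics/w4.png

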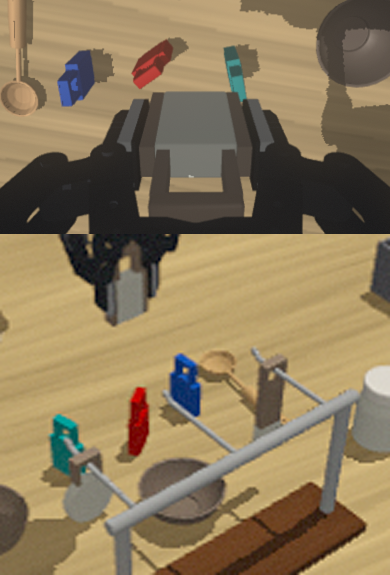

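```bash
cat > tile.py <<'E'
from h import *
np.set_printoptions(precision=4,suppress=True)
def tileface(fn,C,st,sl):
    f=np.load(fn);P=cloud(f["d"],C)
    T=(P-np.array(st["tool_pos"]))@Rn.from_rotvec(st["tcp_rot"]).as_matrix()  # tool coords
    return f["p"],T
def fit(q):
    c=q.mean(0);n=np.linalg.svd(q-c,full_matrices=False)[2][2];r=(q-c)@n
    k=abs(r)<.002;q=q[k];c=q.mean(0);n=np.linalg.svd(q-c,full_matrices=False)[2][2];return c,n*np.sign(n[np.argmax(abs(n))]),len(q),r.std()
E
python3 - <<'E'
from tile import *
f=np.load("w4.npz");st=dict(tool_pos=f["pos"],tcp_rot=f["rot"])
p,T=tileface("w4.npz",cam("wrist",st),st,0)
T=T[150:384,60:450]
for name,(lo,hi) in dict(face=((-.02,.0,-.014),(.012,.013,.014)),top=((-.040,-.012,-.02),(-.027,.012,.02)),loop=((-.07,-.02,-.016),(-.055,.012,.016))).items():
    q=T[np.all((T>lo)&(T<hi),-1)]
    if len(q)>20: print(name,len(q),q.min(0),q.max(0),np.median(q,0));print(fit(q))
p,T=tileface("s4.npz",cam("scene"),st,0)
q=T[np.all((T>(-.025,-.005,-.016))&(T<(.012,.02,.016)),-1)];print("scene",len(q),q.min(0),q.max(0),fit(q))
q=T[np.all((T>(-.03,-.01,-.03))&(T<(.03,.02,.03)),-1)];print("bottom/x range",np.percentile(q,[2,50,98],axis=0))
E
```

```text
face 2042 [-0.02   0.005 -0.014] [0.012 0.007 0.014] [-0.0063  0.006  -0.0001]
(array([-0.0056,  0.006 ,  0.    ]), array([-0.0013,  1.    ,  0.001 ]), 2042, np.float64(0.0003025161269504403))
top 3663 [-0.04 -0.01 -0.02] [-0.027  0.007  0.02 ] [-0.0333  0.0028 -0.0001]
(array([-0.0332,  0.0002, -0.0001]), array([ 0.9961, -0.0881, -0.006 ]), 2835, np.float64(0.002050027293471159))
loop 2607 [-0.0639 -0.0031 -0.0141] [-0.055   0.0055  0.016 ] [-0.0616  0.0034  0.001 ]
(array([-0.0606,  0.003 ,  0.0009]), array([-0.4355,  0.9002,  0.0049]), 2328, np.float64(0.00128105314508933))
scene 139 [-0.0248 -0.0007 -0.0158] [0.0117 0.0048 0.0159] (array([-0.0069,  0.002 ,  0.0004]), array([ 0.0102,  0.9999, -0.0122]), 129, np.float64(0.001112125594383484))
bottom/x range [[-0.0295 -0.0009 -0.0245]
 [-0.0098  0.0021  0.0008]
 [ 0.0138  0.0085  0.0279]]
```

carry_out(
  offset=[
    [-1, 0.2, 1.6],
    [-1, 0.46, 3.77],
    [-1, 0.46, 3.77],
    [0, 0.46, 3.77],
    [0, 0.46, 3.77],
  ],
  delta_rot=[
    [0, 0, 0],
    [0, 0, 0],
    [0, 0, 0],
    [0, 0, 0],
    [0, 0, 0],
  ],
)

```text
time: 6.23
tool_pos: [0.4608, -0.0345, 0.2737]
tcp_rot: [1.077, 1.29, -1.079]
wrist_force: [0.3, 0.7, -1.4]
width: 0.509
```

carry_out(
  offset=[
    [0, 0.46, 3.77],
    [0, 0.46, 3.77],
    [0, 0.46, 3.77],
    [0, 0.46, 3.77],
    [0, 0.46, 3.77],
  ],
  delta_rot=[
    [0, 0, 0],
    [0, 0, 0],
    [0, 0, 0],
    [0, 0, 0],
    [0, 0, 0],
  ],
)

```text
time: 6.65
tool_pos: [0.5159, -0.2162, 0.2722]
tcp_rot: [1.079, 1.292, -1.08]
wrist_force: [0.2, 0.6, 0.0]
width: 0.504
```

carry_out(
  offset=[
    [0, 0.24, 2.1],
    [0, 0, 0],
    [0, 0, 0],
    [0, 0, 0],
    [0, 0, 0],
  ],
  delta_rot=[
    [0, 0, 0],
    [-4, 0, 0],
    [-7, 0, 0],
    [-7, 0, 0],
    [-7, 0, 0],
  ],
)

```text
time: 7.07
tool_pos: [0.5217, -0.2348, 0.2718]
tcp_rot: [0.744, 1.445, -0.744]
wrist_force: [0.6, 0.6, -1.3]
width: 0.513
```

carry_out(
  offset=[
    [0, 0, 0],
    [0, 0, 0],
    [0, 0, 0],
    [0, 0, 0],
    [0, 0, 0],
  ],
  delta_rot=[
    [-7, 0, 0],
    [-7, 0, 0],
    [-7, 0, 0],
    [-7, 0, 0],
    [-7, 0, 0],
  ],
)

```text
time: 7.48
tool_pos: [0.5217, -0.2344, 0.272]
tcp_rot: [0.269, 1.559, -0.267]
wrist_force: [0.1, 0.0, -0.5]
width: 0.509
```

carry_out(
  offset=[
    [0, 0, 0],
    [0, 0, 0],
    [0, 0, 0],
    [0, 0, 0],
    [0, 0, 0],
  ],
  delta_rot=[
    [-7, 0, 0],
    [-7, 0, 0],
    [-7, 0, 0],
    [-7, 0, 0],
    [-7, 0, 0],
  ],
)

```text
time: 7.9
tool_pos: [0.5217, -0.2344, 0.272]
tcp_rot: [-0.209, 1.565, 0.214]
wrist_force: [-0.2, 0.3, -1.2]
width: 0.511
```

carry_out(
  offset=[
    [0, 0, 0],
    [0, 0, 0],
    [0, 0, 0],
    [0, 0, 0],
    [0, 0, 0],
  ],
  delta_rot=[
    [-4.2, 0, 0],
    [0, 0, 0],
    [0, 0, 0],
    [0, 0, 0],
    [0, 0, 0],
  ],
)

```text
time: 8.32
tool_pos: [0.5226, -0.2348, 0.2744]
tcp_rot: [-0.262, 1.556, 0.264]
wrist_force: [0.5, -0.1, -0.7]
width: 0.51
```

Run:
```python
from h import *
np.set_printoptions(precision=4,suppress=True)
s=read_state();p,d=read_camera("wrist");np.savez("w5.npz",p=p,d=d,pos=s["tool_pos"],rot=s["tcp_rot"])
cv2.imwrite("pics/w5.png",p[:,:,::-1])
plan([.523,-.2354,.25],np.radians(-70.7))
C=cam("wrist",s);P=cloud(d,C);m=abs(P[...,2]-.155)<.006
n,l,st,ce=cv2.connectedComponentsWithStats(m.astype(np.uint8))
for i in range(1,n):
    if st[i,4]>300: q=P[l==i];print(st[i],np.median(q[:,2]),cv2.minAreaRect(np.float32(q[:,:2]*1000)))
```

```text
t 8.3667 pos [ 0.5228 -0.2349  0.2747] turn deg [-0.07 -0.03 -0.04] cm in cur axes [ 2.47 -0.06  0.  ] in target axes [ 2.47 -0.06  0.  ] F [-0.3 -0.5 -0.3] w 0.513
[ 207   52  101   76 7343] 0.15511938857331553 ((498.911376953125, -161.76919555664062), (75.14094543457031, 55.3280029296875), 19.15131187438965)
```

View pics/w5.png

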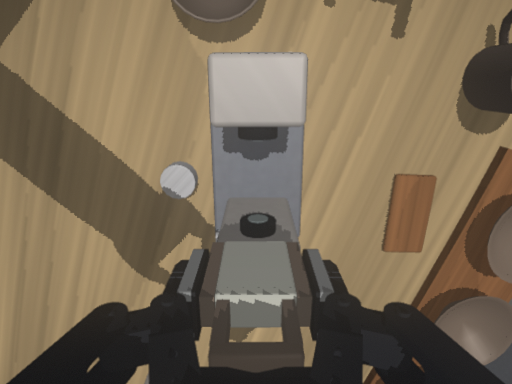

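Run:
```python
from h import *
a=np.radians(109.15);ty=np.array([np.cos(a),np.sin(a)])
t=np.array([.524,-.2351])+.002*ty;print(t);plan([*t,.1156],a+np.pi)
```

```text
[ 0.52334392 -0.23321067]
t 8.3667 pos [ 0.5228 -0.2349  0.2747] turn deg [ 0.08 -0.03 -0.04] cm in cur axes [15.91  0.13  0.12] in target axes [15.91  0.14  0.11] F [-0.3 -0.5 -0.3] w 0.513
```

carry_out(
  offset=[
    [1, 0.14, 0.11],
    [2, 0, 0],
    [2.5, 0, 0],
    [2.5, 0, 0],
    [2, 0, 0],
  ],
  delta_rot=[
    [0.1, 0, 0],
    [0, 0, 0],
    [0, 0, 0],
    [0, 0, 0],
    [0, 0, 0],
  ],
)

```text
time: 8.78
tool_pos: [0.5227, -0.2327, 0.1728]
tcp_rot: [-0.262, 1.556, 0.263]
wrist_force: [-1.0, -0.1, -1.5]
width: 0.507
```

carry_out(
  offset=[
    [2, 0, 0],
    [2, 0, 0],
    [1.2, 0, 0],
    [0.7, 0, 0],
    [0, 0, 0],
  ],
  delta_rot=[
    [0, 0, 0],
    [0, 0, 0],
    [0, 0, 0],
    [0, 0, 0],
    [0, 0, 0],
  ],
)

```text
time: 9.2
tool_pos: [0.5223, -0.2326, 0.1142]
tcp_rot: [-0.261, 1.558, 0.264]
wrist_force: [-0.9, -0.4, -0.7]
width: 0.509
```

carry_out(
  offset=[
    [0, 0, 0],
    [0, 0, 0],
    [0, 0, 0],
    [0, 0, 0],
    [0, 0, 0],
  ],
  delta_rot=[
    [0, 0, 0],
    [0, 0, 0],
    [0, 0, 0],
    [0, 0, 0],
    [0, 0, 0],
  ],
)

```text
time: 9.62
tool_pos: [0.5241, -0.2336, 0.1173]
tcp_rot: [-0.264, 1.553, 0.262]
wrist_force: [1.3, -0.3, -1.6]
width: 0.511
```

Run:
```python
from tile import *
a=np.radians(109.15);ty=np.array([np.cos(a),np.sin(a)])
t=np.array([.524,-.2351])+.002*ty;plan([*t,.1156],a+np.pi)
s=read_state();p,d=read_camera("wrist");np.savez("w6.npz",p=p,d=d)
C=cam("wrist",s);P=cloud(d,C);m=abs(P[...,2]-.155)<.006;m[200:]=0
q=P[m];print(len(q),cv2.minAreaRect(np.float32(q[:,:2]*1000)) if len(q) else 0)
T=(P-s["tool_pos"])@Rn.from_rotvec(s["tcp_rot"]).as_matrix()
for lo,hi in (((-.03,.0,-.014),(.012,.013,.014)),((-.034,-.012,-.02),(-.031,.007,.02))):
    q=T[np.all((T>lo)&(T<hi),-1)];print(len(q),np.median(q,0),fit(q)[1])
v=read_camera("scene")[0]
im=np.vstack([cv2.resize(p[:,:,::-1],(400,300)),cv2.resize(v[160:300,70:230,::-1],(400,300),interpolation=2)]);cv2.imwrite("pics/w6.png",im)
```

```text
t 9.6167 pos [ 0.5241 -0.2336  0.1173] turn deg [0.03 0.07 0.07] cm in cur axes [ 0.17  0.06 -0.06] in target axes [ 0.17  0.06 -0.06] F [ 1.3 -0.3 -1.6] w 0.511
42018 ((498.9630126953125, -161.38275146484375), (75.60478973388672, 55.387855529785156), 19.573884963989258)
3001 [-0.0132  0.0047  0.0001] [-0.0013  1.     -0.0003]
2338 [-0.0333 -0.0006  0.0005] [ 0.9988 -0.0496 -0.0034]
```

View pics/w6.png

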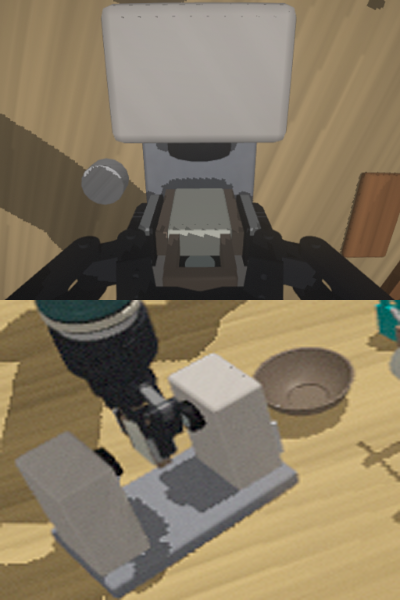

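Run:
```python
from tile import *
I=dict(tool_pos=np.zeros(3),tcp_rot=np.zeros(3))
R=Rn.from_rotvec(read_state()["tcp_rot"]).as_matrix()
for k in range(3):
    s=read_state();d=read_camera("wrist")[1];T=cloud(d,cam("wrist",I))
    W=T@R.T
    m=np.zeros(d.shape,bool);m[:190]=1;h=W[...,2];top=np.nanmedian(h[20:150,160:360]);m&=abs(h-top)<.006
    q=T[m];(cy,cz),sz,ang=cv2.minAreaRect(np.float32(q[:,1:]*1000))
    f=T[np.all((T>(-.028,.001,-.014))&(T<(.008,.013,.014)),-1)]
    t=T[np.all((T>(-.036,-.004,-.021))&(T<(-.030,.006,.021)),-1)]
    b=T[np.all((T>(-.036,-.004,-.03))&(T<(-.030,.005,.03)),-1)]
    print(s["tool_pos"],"housing ctr y,z mm",cy,cz,sz,ang,"top x",np.median(q[:,0]),"| face y",np.percentile(f[:,1],[10,50,90]),fit(f)[1],"| top x",np.median(t[:,0]),"z rng",np.percentile(b[:,2],[.5,99.5]))
```

```text
[ 0.5238 -0.2334  0.1169] housing ctr y,z mm 76.31893157958984 0.3208732604980469 (75.37075805664062, 55.33608627319336) 89.81214904785156 top x -0.03835972670774974 | face y [0.0043 0.0047 0.0051] [-0.0014  1.      0.0001] | top x -0.033373858658974125 z rng [-0.0216  0.022 ]
[ 0.5237 -0.2334  0.1167] housing ctr y,z mm 76.40508270263672 0.2547760009765625 (54.953731536865234, 75.60362243652344) 0.27014875411987305 top x -0.038525974770752765 | face y [0.0043 0.0047 0.0051] [-0.0019  1.      0.0009] | top x -0.03334584803543429 z rng [-0.0216  0.0219]
[ 0.5236 -0.2333  0.1165] housing ctr y,z mm 76.25130462646484 0.3836708068847656 (75.51984405517578, 55.262691497802734) 89.59107208251953 top x -0.038661501868124226 | face y [0.0042 0.0047 0.0051] [-0.0015  1.      0.0021] | top x -0.033385151759535894 z rng [-0.0216  0.0219]
```

carry_out(
  offset=[
    [0.05, 0.1, 0],
    [0, 0.1, 0],
    [0, 0, 0],
    [0, 0, 0],
    [0, 0, 0],
  ],
  delta_rot=[
    [0, 0, 0],
    [0, 0, 0],
    [0, 0, 0],
    [0, 0, 0],
    [0, 0, 0],
  ],
)

```text
time: 10.28
tool_pos: [0.5228, -0.2313, 0.1157]
tcp_rot: [-0.263, 1.555, 0.263]
wrist_force: [-0.5, -0.4, -1.4]
width: 0.509
```

carry_out(
  offset=[
    [0, 0, 0],
    [0, 0, 0],
    [0, 0, 0],
    [0, 0, 0],
    [0, 0, 0],
  ],
  delta_rot=[
    [0, 0, 0],
    [0, 0, 0],
    [0, 0, 0],
    [0, 0, 0],
    [0, 0, 0],
  ],
)

```text
time: 10.7
tool_pos: [0.5229, -0.2314, 0.1158]
tcp_rot: [-0.263, 1.555, 0.263]
wrist_force: [0.2, 0.3, 0.0]
width: 0.51
```

carry_out(
  offset=[
    [0, 0, 0],
    [0, 0, 0],
    [0, 0, 0],
    [0, 0, 0],
    [0, 0, 0],
  ],
  delta_rot=[
    [0, 0, 0],
    [0, 0, 0],
    [0, 0, 0],
    [0, 0, 0],
    [0, 0, 0],
  ],
)

```text
time: 11.12
tool_pos: [0.5229, -0.2314, 0.1158]
tcp_rot: [-0.263, 1.555, 0.263]
wrist_force: [0.2, -0.1, -1.0]
width: 0.509
```

Run:
```python
from tile import *
I=dict(tool_pos=np.zeros(3),tcp_rot=np.zeros(3))
s=read_state();R=Rn.from_rotvec(s["tcp_rot"]).as_matrix();print(R)
d=read_camera("wrist")[1];T=cloud(d,cam("wrist",I));h=(T@R.T)[...,2]
m=np.zeros(d.shape,bool);m[:190]=1;m&=abs(h-np.nanmedian(h[20:150,160:360]))<.006
q=T[m];(cy,cz),sz,ang=cv2.minAreaRect(np.float32(q[:,1:]*1000))
f=T[np.all((T>(-.028,.001,-.014))&(T<(.008,.013,.014)),-1)]
t=T[np.all((T>(-.036,-.004,-.021))&(T<(-.030,.006,.021)),-1)]
print(s["time"],s["tool_pos"],s["wrist_force"],s["width"],"housing",cy,cz,ang,"top",np.median(q[:,0]),"face",np.median(f[:,1]),"tiletop",np.median(t[:,0]))
z=np.load("top0.npz")["p"].astype(int);v=read_camera("top")[0];D=abs(v.astype(int)-z).max(2)>40
cv2.imwrite("pics/end.png",v[:,:,::-1])
```

```text
[[ 0.     -0.3286  0.9445]
 [-0.      0.9445  0.3286]
 [-1.     -0.      0.    ]]
11.1167 [ 0.5229 -0.2314  0.1158] [ 0.2292 -0.0721 -1.0258] 0.5091356978222158 housing 74.64813232421875 0.2968597412109375 0.07985855638980865 top -0.039379534365751326 face 0.004692390415918998 tiletop -0.0333320515035605
```

View pics/end.png

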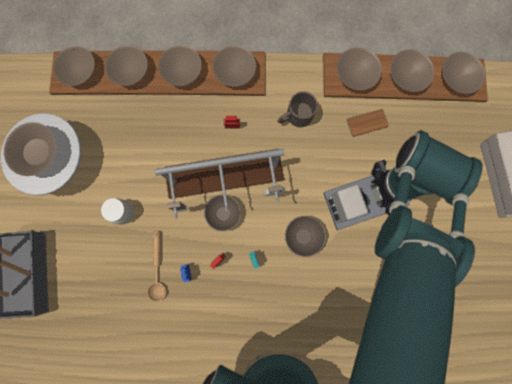

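```bash
python3 -c "
from workcell import *
finish_job();print(read_state()['time'])"
```

```text
the job is handed in; nothing more can be done
the job is handed in; nothing more can be done
```

The job is handed in. The arm is holding the square-windowed piece still in the meter's beam, gripped at 35 N by its two clay side edges. I lifted it about 12 mm off the middle hook, drew it out past the tip, carried it over and lowered it into the gap, finishing at about 11 s of the 42 s allowed.

- **Position:** measured against the near housing with the wrist camera, the window centre is about 0.5 mm from mid-gap. It is about 0.3 mm from the beam line sideways and 0.1 mm in height.
- **Alignment:** the piece is square across the beam to within about 0.1–0.3° and upright to about 0.1°.
- **Contact:** the last wrist force reading was about 1 N, which is the piece's own weight. I saw no sign of contact with the meter.
- **Other objects:** the final top view shows the disc, the strip, the look-alikes and the rest where they were. I checked that by eye only. The arm hides the puck and the far housing in that view; the puck was last seen in place in the last wrist picture I viewed, before a final 2 mm adjustment.

Two checks disagreed slightly:

- **Face reading:** the glazed face read about 1.3 mm different in the gripper before and after carrying, so the piece may have slipped a little or the depth was off. I corrected with a 2 mm shift, and the reading was steady after that.
- **Meter position:** the top and wrist cameras differed by about 1.3 mm on where the beam is. I used the wrist reading.

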